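# Set the strip guide's shoe with the gauge blade

## Task

Set the small strip guide for the next strip: slide the steel gauge blade in under the guide's shoe until its tip meets the end stop, then turn the brass adjusting screw until the blade just drags, so that a pull of about 8 N is needed to slide it: neither loose nor clamped hard. Leave the gauge in the guide, its tip within a few millimetres of the stop, and do not disturb the things lying around.

Things in the scene. Friction and masses are not known exactly. Their poses are not given: they have to be found in the camera images.
- guide: Strip guide fixed to the bench, dark steel C-frame. Origin on the bench under the screw axis; x = direction the gauge slides in, y towards the frame's column, z up. Steel deck 40 mm wide, top at z = 30 mm, from x = -135 to +30 mm. Column at y = 22 to 46 mm, x within 16 mm; its arm spans the deck, underside 62, top 80 mm up. With the gauge home its handle point is at x = -78, y = 0, z = 58 mm.
- gauge_grip (a point): Setting gauge: steel blade 4 mm thick, 24 wide, 114 long, with an upright fin handle (30 mm along the blade, 10 thick, top 46 mm above the blade's underside). The point: fin's centre line, 28 mm above the underside, where it is pinched across its 10 mm. x points to the blade's tip, 96 mm ahead (last 4 mm narrower); the rear end is 18 mm behind. z up. About 0.16 kg. Starts flat on the bench.
- gauge: The same gauge; origin on its underside, right below the handle's centre, same axes.
- screw_grip (a point): Brass adjusting screw on top of the guide's arm: a knurled round knob, 34 mm across and 26 mm high (94 to 120 mm above the bench), vertical axis; the point is on the axis at its mid-height. The knob does not rise or sink. Turning takes about 0.05 N m; it stays where it is left.
- screw (a joint): Angle turned of the adjusting screw, rad, 0 to 6, growing clockwise seen from above; it starts between 0 and 0.4. Clockwise lowers the shoe by 2 mm per rad.
- shoe: Carriage of the shoe in the guide's arm, z up, moved by the screw. The sprung shoe hangs below it: a round foot 17 mm across, pressing on the blade under the screw axis. How far it hangs differs by up to 2 mm either way and is not measured.
- padlock: Brass padlock, body 50 x 40 x 18 mm, lying on the bench: leave alone.
- weight: Brass scale weight, 38 mm across, 48 mm tall, standing on the bench: leave alone.
- bottle: Small corked glass bottle, 48 mm across, 100 mm tall, standing on the bench: leave alone.
- plane: Wooden hand plane, 200 x 55 mm, about 100 mm tall, on the bench: leave alone.
- driver: Screwdriver with a wooden handle lying on the bench: leave alone.
- guide_mouth (a point): Mouth of the guide's channel, at deck height (30 mm up) on its centre line; guide's axes, at guide x = -62 mm. Two rails 9 mm high on the deck: a flared mouth, 36 mm wide here, narrows over 12 mm to a channel 27 mm wide that runs to the end stop. The deck before the mouth is open for 73 mm.
- guide_stop (a point): Middle of the end stop's face at deck height, where the blade's tip comes home; guide's axes, at guide x = +18 mm. The stop is 12 mm high.
- shoe_point (a point): Point under the screw axis, at the top face of the 4 mm blade (34 mm up), where the shoe will bear. It touches at a screw angle between 1.25 and 3.25 rad (unknown); each further rad adds about 10 N. The pull that keeps the blade sliding is 1.2 times the shoe force, give or take 25 % (0.6 N more per N that the hand leans on the gauge). Wanted: shoe force 4 to 10 N, best 6.5, so a pull of about 8 N.
There are look-alikes about, which are no part of the job. Of the things like the guide, leave any that is orange; of the rest the smaller one is meant.

How it is judged (in metres and radians):
On the way, in this order (a step that is already met when the one before it is completed fails the run):
1. the gauge blade lies in the guide's channel under the shoe, its tip within 8 mm of the end stop (x of gauge_grip in the frame of guide between -0.086 and -0.072 m and y of gauge_grip in the frame of guide between -0.005 and 0.005 m and z of gauge_grip in the frame of guide between 0.053 and 0.062 m and angle between the x axis of gauge_grip and the x axis of guide, either way round below 0.1 rad), for 0.1 s.
2. the shoe bears on the blade with 4 to 10 N, while the gauge is let go (all of step 1 and contact force between shoe and gauge between 4 and 10 N and contact force between the fingers and gauge below 0.2 N), for 0.4 s.
At the end, for the whole second after the job is handed in: The gauge lies at rest in the guide's channel, flat on the deck, its tip within 8 mm of the end stop and its blade within 0.1 rad of the channel, and the shoe bears on it with 4 to 10 N (all of step 1 and contact force between shoe and gauge between 4 and 10 N and linear speed of gauge below 0.01 m/s and velocity of joint screw between -0.05 and 0.05 rad/s); the robot touches nothing.
It fails at once if the shoe and the gauge pressed or knocked together with more than 25 N (contact force between shoe and gauge above 25 N).
It fails at once if a bystander (padlock, weight, bottle, plane, screwdriver) moved by more than 30 mm (distance of any of padlock, weight, bottle, plane, driver from where it was at the start of the episode above 0.03 m).
It also fails if it takes over 72 s, if anything falls off the work surface, if the arm or the gripper's body presses on something with over 40 N, if the wrist force passes 120 N, or if a joint passes its speed limit or range.

## Robot

A 6-joint arm with a two-finger parallel gripper is mounted at the origin on the work surface. World frame = base frame: x ahead of the robot, y to its left, z up, the work surface at z = 0. Lengths are in mm, angles in rad, forces in N, time in s.
With the tool pointing down it reaches from about 350 to 775 mm from the base axis. Payload 7.3 kg.
Tool frame: the origin (TCP) lies at the very end of the fingers, on their centre line; the grasp point (between the pads) lies 19 mm behind it; x points along the fingers, z is the direction in which the jaws open and shut, and the axes are right-handed (so a half turn about x gives the same grasp; the last joint's range is limited). The gripper opens to 92 mm and grips with 3 to 60 N. Pads are 19 mm wide; open, the fingers measure 130 mm over their backs; the gripper's body (75 mm by 190 mm) begins 47 mm behind the grasp point.
Start: joints at [-1.448, 0.342, 1.524, -0, 1.275, -0.146], TCP at [139.449, -506.161, 226.741] pointing down, gripper open.
Joint ranges: [-2.53, 2.53], [-0.77, 2.02], [0.04, 2.7], [-1, 4.14], [0.28, 2.66], [-3.11, 3.11]. Speed limits (rad/s): [2.57, 2.57, 3.14, 3.14, 3.14, 3.14].

## Interface

Orientations are given as [roll, pitch, yaw] about the fixed x, y, z axes, in that order (R = Rz(yaw) Ry(pitch) Rx(roll)).
In Python, from plant import * gives the robot as it stands.
- The arm moves only by the tool carry_out, never from a script. Its argument "rows" is a list of rows, each a list of 4 numbers: the shift along the world's x, y, z in mm, then the turn about the world's z in degrees. In form: [[x, y, z, twist], ...]. A call has 1 to 20 rows; each row is the pose to reach, as a shift and turn from the pose measured when the call began; what a row does not reach only later rows make up. A row lasts 1/12 s, in which the tool goes at most 41.7 mm and 7.16 degrees, less where a joint would pass 70% of its speed; a pose out of reach is approached as far as the arm can. A call with a gripper value outside its range is refused whole. "hand" is the finger opening in mm, from 0 to 91.8, set as the call begins (left out, the last holds). The fingers move at their own pace and stop on an object; the grip force is fixed at half the most. Time passes only in rows, so rows that repeat a pose let the fingers close. It gives the time, the measured TCP pose, the force and the opening at its end, in the units of the state.
- get_obs(): the state, without advancing time (a new reading comes with each control period).
- capture(name): name is "side" or "top" or "wrist"; returns the picture (420x560x3 uint8, red, green, blue); there is no depth.
- camera_info(name): a dict with "camera_matrix" (3x3 intrinsics, pixels), "dist" ([k1, k2, p1, p2, k3] as OpenCV has them; the pictures are not rectified), "pose" (4x4, takes a point from camera to world coordinates); the wrist camera has in their place "mount" (4x4, takes a point from camera to tool coordinates, whose origin is the TCP and whose axes are the tool frame's). Camera axes: x right, y down, z forward; pixel columns grow to the right and rows downward; lengths in mm; the calibration is good to about 2 mm. A picture is of the moment at which its call begins: read the wrist's pose just before it. camera_info takes no time and is no camera call.
- close_job(): hands the job in, once; it reports no verdict.
The state is a dict: "time": time; "joint_positions": joint angles; "dq": joint speeds; "tau": joint torques, N m; "tool_pos": TCP position; "tcp_rot": TCP orientation; "contact_force": force on the tool from outside, world axes, zero at the start; "moment": the same for the moment, N m; "grip_width": finger opening in mm.
Only numpy, scipy, OpenCV 4.12 (cv2) and the standard library are available. Lean on these libraries where they do the work, as an engineer would, in place of code of your own. Each camera call takes 0.05 s, during which the arm holds its last target. There are 200 camera calls.

## Working session

There is one attempt and no reset: what is moved stays moved. The work goes in short steps, Python scripts to look and compute and a tool call to move; the robot and the scene stay as the last step left them, time stands still between calls to the robot, and variables do not carry over. Pictures are saved under pics/ and viewed, about 8 in all and at most 12, crops included, and the job is handed in when it is done.

Besides the shell and the picture viewer there is one more tool, called after "Call:" as a command line: name --pt "numbers of a row" for each row, then --argument value for the rest. carry_out: Moves the arm, as the interface text tells. Its arguments: {"type":"object","properties":{"rows":{"type":"array"},"hand":{"type":"number"}},"required":["rows"]}

```bash
mkdir -p pics; ls; cat > h.py <<'E'
from plant import *
import numpy as np, cv2
from scipy.spatial.transform import Rotation as R
def campose(name,obs=None):
    ci=camera_info(name)
    K=np.array(ci["camera_matrix"],float);d=np.array(ci["dist"],float)
    if "pose" in ci: T=np.array(ci["pose"],float)
    else:
        o=obs; W=np.eye(4);W[:3,:3]=R.from_euler("xyz",o["tcp_rot"]).as_matrix();W[:3,3]=o["tool_pos"]
        T=W@np.array(ci["mount"],float)
    return K,d,T
def ray(cam,uv):
    K,d,T=cam
    n=cv2.undistortPoints(np.array(uv,float).reshape(-1,1,2),K,d).reshape(-1,2)
    v=np.c_[n,np.ones(len(n))]@T[:3,:3].T
    return T[:3,3],v
def onz(cam,uv,z):
    o,v=ray(cam,uv); return o+v*((z-o[2])/v[:,2])[:,None]
def proj(cam,P):
    K,d,T=cam; Ti=np.linalg.inv(T)
    return cv2.projectPoints(np.array(P,float).reshape(-1,1,3),cv2.Rodrigues(Ti[:3,:3])[0],Ti[:3,3],K,d)[0].reshape(-1,2)
def save(img,n): cv2.imwrite("pics/"+n,cv2.cvtColor(img,cv2.COLOR_RGB2BGR))
E
python3 - <<'E'
from h import *
o=get_obs();print(o)
for n in("side","top","wrist"):
    i=capture(n);np.save(n+"0.npy",i);save(i,n+"0.png");c=campose(n,o);print(n,c[0].round(1).tolist(),c[2].round(3).tolist())
E
```

```text
pics
{'time': 0.0, 'joint_positions': array([-1.44798545e+00,  3.42727932e-01,  1.52499973e+00, -1.60575106e-05,
        1.27539998e+00, -1.45975238e-01]), 'dq': array([ 1.78098127e-04, -9.05855016e-05,  1.68979744e-04, -5.39470006e-04,
        5.31791192e-05,  1.27060642e-04]), 'tau': array([ 3.33624957e-03, -4.31235230e+01, -2.44218636e+01,  7.20926025e-02,
        5.60331834e-02, -1.41792975e-04]), 'tool_pos': array([ 139.39933148, -505.73944159,  226.04829412]), 'tcp_rot': array([3.00562028, 1.56926126, 1.70361475]), 'contact_force': array([0.16685226, 0.48991059, 0.6219156 ]), 'moment': array([-0.00850318,  0.0388257 , -0.03090119]), 'grip_width': 91.48304425478092}
side [[380.0, 0.0, 283.2], [0.0, 380.0, 213.3], [0.0, 0.0, 1.0]] [[0.854, -0.377, 0.359, 292.837], [-0.52, -0.634, 0.572, -430.352], [0.012, -0.675, -0.738, 684.299], [0.0, 0.0, 0.0, 1.0]]
top [[455.3, 0.0, 272.1], [0.0, 455.3, 209.4], [0.0, 0.0, 1.0]] [[0.025, -0.99, 0.138, 434.758], [-1.0, -0.025, -0.001, 28.727], [0.004, -0.138, -0.99, 1150.528], [0.0, 0.0, 0.0, 1.0]]
wrist [[292.4, 0.0, 285.1], [0.0, 292.4, 210.1], [0.0, 0.0, 1.0]] [[0.266, -0.924, -0.276, 213.322], [-0.964, -0.255, -0.074, -485.987], [-0.002, 0.286, -0.958, 383.813], [0.0, 0.0, 0.0, 1.0]]
```

View pics/top0.png

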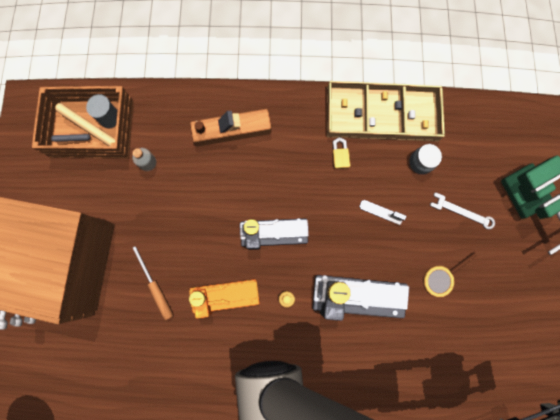

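View pics/side0.png

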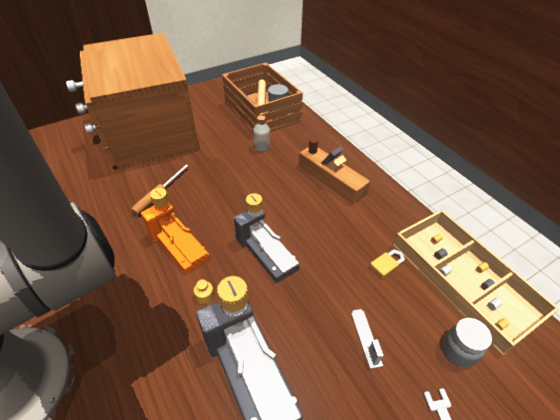

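The top view shows the small grey guide with its knob at (251,227) and its deck running right to (308,232). The gauge is at (361–405, 202–220) with its fin near (397,215) and its tip to the left. The big grey guide and the orange one are decoys.

```bash
python3 - <<'E'
from h import *
t=np.load("top0.npy");s=np.load("side0.npy")
a=cv2.resize(t[190:260,230:320],None,fx=6,fy=6,interpolation=2)[:420,:540]
b=cv2.resize(t[190:235,350:415],None,fx=6,fy=6,interpolation=2)
c=cv2.resize(s[185:285,225:305],None,fx=5,fy=5,interpolation=2)
W=np.zeros((600,800,3),np.uint8);
a=cv2.resize(t[205:255,232:316],None,fx=5,fy=5,interpolation=2);W[:250,:420]=a
b=cv2.resize(t[190:235,350:415],None,fx=6,fy=6,interpolation=2);W[260:530,:390]=b
c=cv2.resize(s[185:285,230:305],None,fx=5,fy=5,interpolation=2);W[:500,425:]=c
save(W,"crops.png")
cam=campose("top")
print("knob",onz(cam,[[251,227]],120)[0].round(1))
print("deck far end",onz(cam,[[308,232]],30)[0].round(1))
# gauge mask
m=(t.min(2)>120).astype(np.uint8);n,l,st,ce=cv2.connectedComponentsWithStats(m)
for i in range(1,n):
    x,y,w,h,A=st[i]
    if A>60 and 340<x+w/2<415 and 190<y<230:
        ys,xs=np.where(l==i);r=cv2.minAreaRect(np.c_[xs,ys].astype(np.float32));bx=cv2.boxPoints(r);print(st[i],bx.round(1).tolist());print(onz(cam,bx,4).round(1))
hs=cv2.cvtColor(t,cv2.COLOR_RGB2HSV)
E
```

```text
knob [536.7  75.  120. ]
deck far end [536.7 -62.2  30. ]
[360 200  46  25 457] [[358.0, 208.0], [362.20001220703125, 197.5], [406.20001220703125, 215.10000610351562], [402.0, 225.60000610351562]]
[[ 603.7 -191.7    4. ]
 [ 631.3 -202.6    4. ]
 [ 588.6 -317.3    4. ]
 [ 561.1 -305.9    4. ]]
```

View pics/crops.png

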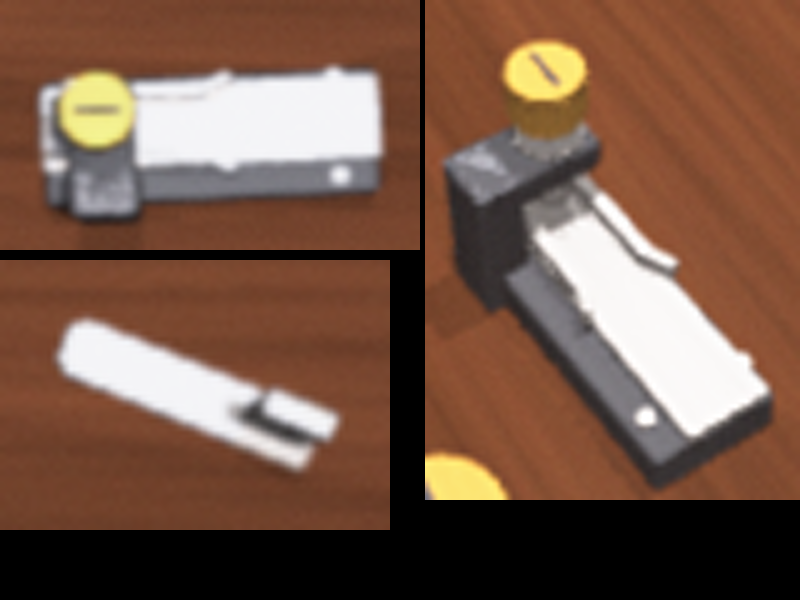

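The crops show the gauge tip at upper left, the fin top centre at about px (400.3,215.7), and the guide lying close to horizontal. Its column is on the robot side, so guide +x is about world +y. Next I compute a rough fin position and jaw direction.

```bash
python3 - <<'E'
from h import *
o=get_obs();cam=campose("top")
print("fin",onz(cam,[[400.3,215.7]],46))
M=R.from_euler("xyz",o["tcp_rot"]).as_matrix();print(M.round(3)); z=M[:,2];print("jaw deg",np.degrees(np.arctan2(z[1],z[0])))
p=np.array([[40,85],[378,70],[378,190]])/5+[232,205]
print(onz(cam,p[:2],30),onz(cam,p[2:],0)); print(camera_info("wrist")["mount"])
# fingers' mount optical axis
E
```

```text
fin [[ 581.02602687 -289.68539946   46.        ]]
[[-0.     0.964  0.266]
 [ 0.001  0.266 -0.964]
 [-1.     0.    -0.001]]
jaw deg -74.5975014103383
[[557.29810838 106.62916478  30.        ]
 [569.0646427  -60.67856638  30.        ]] [[511.51801457 -64.01406268   0.        ]]
[[ 1.52736989e-04 -2.86141949e-01  9.58187227e-01 -1.57749593e+02]
 [ 3.90380634e-04 -9.58187148e-01 -2.86141988e-01  7.65468857e+01]
 [ 9.99999912e-01  4.17762202e-04 -3.46463449e-05  3.48092912e-01]
 [ 0.00000000e+00  0.00000000e+00  0.00000000e+00  1.00000000e+00]]
```

Call:
carry_out --pt "442 216 -26 54" --pt "442 216 -26 54" --pt "442 216 -26 54" --pt "442 216 -26 54" --pt "442 216 -26 54" --pt "442 216 -26 54" --pt "442 216 -26 54" --pt "442 216 -26 54" --pt "442 216 -26 54" --pt "442 216 -26 54" --pt "442 216 -26 54" --pt "442 216 -26 54" --pt "442 216 -26 54" --pt "442 216 -26 54" --pt "442 216 -26 54" --pt "442 216 -26 54" --pt "442 216 -26 54" --pt "442 216 -26 54" --hand 50

```text
time: 1.65
tool_pos: [580.6, -290.8, 200.7]
tcp_rot: [-3.098, 1.57, 2.824]
contact_force: [0.1, -0.1, 0.4]
grip_width: 49.5
```

```bash
python3 - <<'E'
from h import *
o=get_obs();print(o["tool_pos"],o["tcp_rot"],o["joint_positions"])
i=capture("wrist");np.save("w1.npy",i);save(i,"w1.png")
E
```

```text
[ 580.58125243 -290.78304935  200.66533264] [-3.09838815  1.57000442  2.82356766] [-5.82156854e-01  5.93733845e-01  1.18460652e+00 -2.11243651e-04
  1.36401673e+00 -2.20883906e-01]
```

View pics/w1.png

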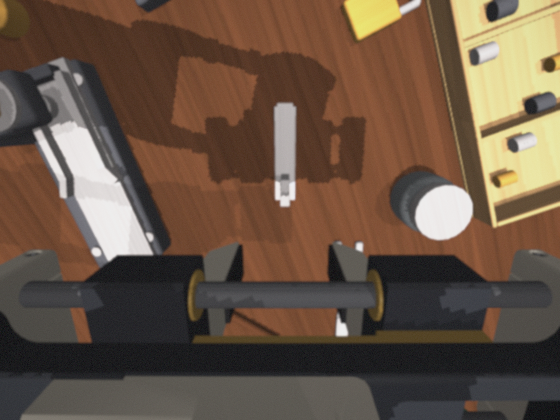

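The wrist view shows the blade upright at column 285: tip (285,103), fin rear top end (285,206), blade rear about (285,199). It is centred between the fingers.

```bash
python3 - <<'E'
from h import *
o=get_obs();c=campose("wrist",o);i=np.load("w1.npy")
print(i[95:212:4,285].tolist())
for r in (115,150,170,190,196,202,205): print(r,i[r,270:302].max(1).tolist())
P=onz(c,[[285,103],[285,199]],4);print("tip,rear",P)
d=(P[0]-P[1])[:2];print("len",np.hypot(*d),np.degrees(np.arctan2(d[1],d[0])))
Q=onz(c,[[285,206]],46);print("fin rear",Q)
M=R.from_euler("xyz",o["tcp_rot"]).as_matrix();z=M[:,2];print("jaw",np.degrees(np.arctan2(z[1],z[0])))
u=d/np.hypot(*d);print("fin from tip",P[0][:2]-96*u,"from rear",P[1][:2]+18*u,"from finrear",Q[0][:2]+15*u)
# edges
for r in (115,130,150,165):
    row=i[r].max(1).astype(int);xs=[x for x in range(260,310) if row[x]>125];print(r,xs[0],xs[-1])
E
```

```text
[[85, 57, 39], [85, 54, 36], [153, 143, 139], [186, 180, 181], [187, 179, 180], [186, 180, 180], [186, 180, 180], [184, 178, 178], [183, 177, 178], [183, 178, 177], [181, 176, 175], [184, 179, 177], [184, 178, 177], [182, 177, 176], [183, 176, 176], [182, 176, 177], [182, 176, 176], [183, 176, 177], [181, 175, 174], [182, 176, 175], [94, 90, 89], [115, 111, 111], [177, 169, 170], [175, 170, 169], [170, 163, 164], [165, 161, 160], [233, 229, 228], [233, 230, 229], [131, 103, 90], [115, 72, 50]]
115 [88, 84, 85, 101, 137, 174, 183, 185, 184, 181, 180, 183, 183, 181, 183, 186, 184, 184, 186, 185, 186, 187, 187, 184, 171, 149, 110, 90, 83, 86, 88, 87]
150 [91, 90, 86, 90, 116, 149, 175, 182, 181, 179, 179, 179, 182, 182, 182, 181, 182, 182, 183, 181, 182, 181, 180, 174, 159, 129, 99, 86, 85, 82, 84, 82]
170 [85, 86, 82, 90, 112, 148, 172, 178, 179, 180, 178, 180, 180, 181, 180, 181, 182, 182, 181, 180, 181, 180, 179, 170, 152, 119, 98, 94, 91, 90, 89, 83]
190 [103, 107, 113, 119, 153, 206, 233, 238, 236, 227, 195, 172, 170, 171, 172, 174, 174, 172, 180, 212, 234, 239, 238, 236, 222, 177,
[... 217 characters left out ...]
08, 103, 107, 112, 113, 119, 143, 190, 225, 234, 235, 235, 233, 233, 231, 221, 184, 143, 126, 128, 133, 138, 140, 143, 142, 141, 137, 138, 135]
205 [108, 109, 114, 111, 108, 110, 112, 116, 118, 138, 175, 210, 220, 220, 219, 219, 219, 218, 203, 174, 139, 130, 131, 137, 135, 138, 140, 140, 142, 138, 136, 138]
tip,rear [[ 614.72410444 -198.33915897    4.        ]
 [ 574.80204935 -304.14217756    4.        ]]
len 113.0842571925029 69.32728759741374
fin rear [[ 575.84236924 -301.54097267   46.        ]]
jaw -20.68770010144882
fin from tip [ 580.83329254 -288.1579369 ] from rear [ 581.15657658 -287.3011567 ] from finrear [ 581.1378086  -287.50678862]
115 274 295
130 274 295
150 275 295
165 275 295
```

Call:
carry_out --pt "0 3 -40 0" --pt "0 3 -80 0" --pt "0 3 -120 0" --pt "0 3 -150 0" --pt "0 3 -170 0" --pt "0 3 -180 0" --pt "0 3 -188 0" --pt "0 3 -188 0" --pt "0 3 -188 0"

```text
time: 2.45
tool_pos: [581.3, -288.2, 13.8]
tcp_rot: [-0.322, 1.57, -0.683]
contact_force: [0.2, 0.3, 0.8]
grip_width: 49.9
```

Call:
carry_out --pt "0 0 0 0" --pt "0 0 0 0" --pt "0 0 0 0" --pt "0 0 0 0" --pt "0 0 0 0" --pt "0 0 0 0" --pt "0 0 0 0" --pt "0 0 0 0" --pt "0 0 0 0" --pt "0 0 0 0" --hand 4

```text
time: 3.28
tool_pos: [581.3, -288.2, 13.9]
tcp_rot: [-0.318, 1.57, -0.68]
contact_force: [-0.0, 0.4, 2.5]
grip_width: 9.7
```

Call:
carry_out --pt "0 0 30 0" --pt "0 0 70 0" --pt "0 0 110 0" --pt "0 0 150 0" --pt "-35 40 186 6" --pt "-35 80 186 12" --pt "-35 120 186 18" --pt "-35 160 186 24" --pt "-35 200 186 24.7" --pt "-35 233 186 24.7" --pt "-35 233 186 24.7" --pt "-35 233 186 24.7" --pt "-35 233 186 24.7"

```text
time: 4.37
tool_pos: [546.3, -55.3, 199.7]
tcp_rot: [-0.916, 1.57, -0.845]
contact_force: [0.8, 0.1, -2.2]
grip_width: 9.9
```

```bash
python3 - <<'E'
from h import *
o=get_obs();print(o["tool_pos"],o["tcp_rot"],o["joint_positions"],o["grip_width"],o["contact_force"])
i=capture("wrist");np.save("w2.npy",i);save(i,"w2.png");np.save("o2.npy",np.r_[o["tool_pos"],o["tcp_rot"]])
i=capture("top");np.save("t2.npy",i)
E
```

```text
[546.26392824 -55.33627731 199.68683506] [-0.91599635  1.56975863 -0.84523886] [-2.40209868e-01  4.07896127e-01  1.50106844e+00 -6.25853115e-04
  1.23177465e+00 -3.10759475e-01] 9.908438411786667 [ 0.8277654   0.12195926 -2.24309982]
```

View pics/w2.png

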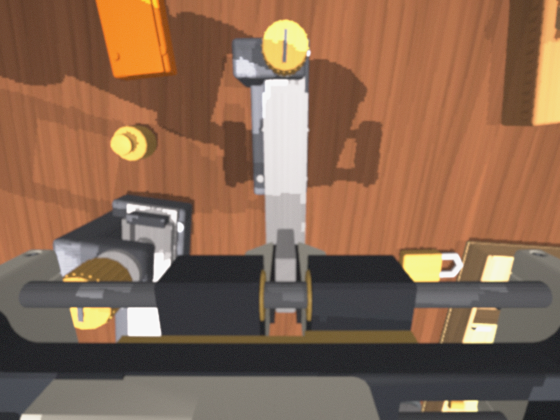

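The wrist view shows the knob top at (285,46) and the guide running down directly beneath the held gauge. I'll enlarge that part for edges.

```bash
python3 - <<'E'
from h import *
i=np.load("w2.npy");v=np.load("o2.npy");o={"tool_pos":v[:3],"tcp_rot":v[3:]};c=campose("wrist",o)
h=cv2.cvtColor(i,cv2.COLOR_RGB2HSV);m=((h[...,0]>18)&(h[...,0]<35)&(h[...,1]>120)&(h[...,2]>190)).astype(np.uint8);m[:,:240]=0;m[90:]=0;m[:,330:]=0
ct=max(cv2.findContours(m,0,1)[0],key=cv2.contourArea);print(cv2.minEnclosingCircle(ct),cv2.boundingRect(ct))
print("knob w",onz(c,[cv2.minEnclosingCircle(ct)[0]],120))
t=np.load("top0.npy");ctm=campose("top");h=cv2.cvtColor(t,cv2.COLOR_RGB2HSV);m=((h[...,0]>20)&(h[...,0]<35)&(h[...,1]>90)&(h[...,2]>190)).astype(np.uint8);w=np.zeros_like(m);w[212:242,236:268]=1;m*=w
ct=max(cv2.findContours(m,0,1)[0],key=cv2.contourArea);print(cv2.minEnclosingCircle(ct));print("knob top",onz(ctm,[cv2.minEnclosingCircle(ct)[0]],120))
W=np.zeros((600,800,3),np.uint8)
W[:600,:400]=cv2.resize(i[30:200,225:338],(400,600),interpolation=2)
W[:250,405:]=cv2.resize(t[205:255,232:311],(395,250),interpolation=2)
save(W,"c2.png")
E
```

```text
((285.0, 44.150001525878906), 25.16996955871582) (263, 19, 44, 51)
knob w [[536.11618873  75.99859582 120.        ]]
((250.875, 226.6875), 7.381718158721924)
knob top [[537.38366102  75.26485654 120.        ]]
```

View pics/c2.png

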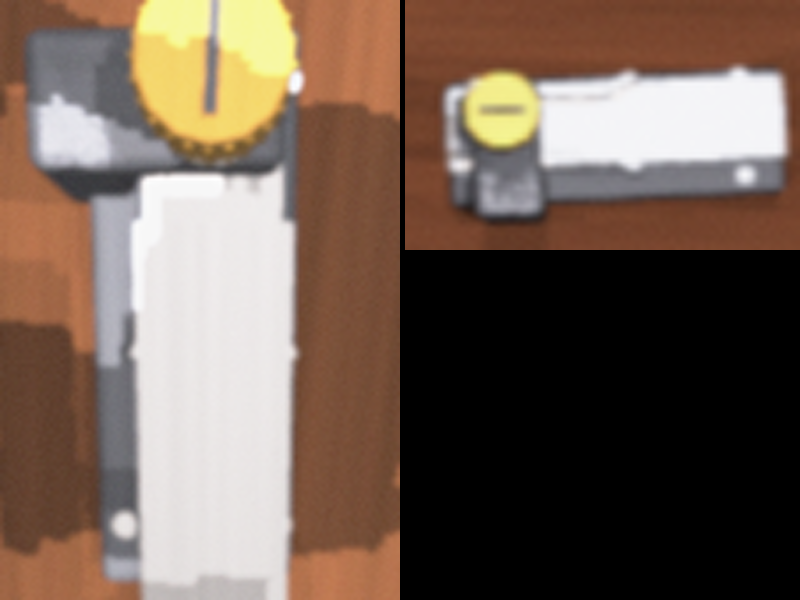

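```bash
python3 - <<'E'
from h import *
t=np.load("top0.npy").astype(float).max(2);c=campose("top")
def cross(col,lo,hi,rising):
    for k in range(lo,hi):
        a,b=col[k]-170,col[k+1]-170
        if (a<0)==rising and a*b<=0: return k+a/(a-b)
U=[];L=[]
for x in range(280,306):
    u=cross(t[:,x],212,230,True);l=cross(t[:,x],228,245,False);U.append((x,u));L.append((x,l))
PU=onz(c,U,30);PL=onz(c,L,30)
print(np.array(U)[::4,1],np.array(L)[::4,1])
for P in(PU,PL):
    q=np.polyfit(P[:,1],P[:,0],1);r=P[:,0]-np.polyval(q,P[:,1]);k=abs(r)<1;q=np.polyfit(P[k,1],P[k,0],1)
    print("yaw",90-np.degrees(np.arctan(q[0])),"x at y=-30",np.polyval(q,-30),k.sum(),"x at 75.6",np.polyval(q,75.6))
E_=[]
for y in range(222,234):
    r=t[y]; x=cross(r,298,318,False);E_.append((x,y))
P=onz(c,E_,30);print("end",P.round(1)[:, :2].tolist())
E
```

```text
[220.22972973 220.08823529 219.88571429 219.66666667 219.25806452
 218.78947368 219.28      ] [237.53571429 237.07142857 237.15555556 236.94285714 236.70769231
 236.6        236.375     ]
yaw 94.60866642163072 x at y=-30 567.116322165058 20 x at 75.6 558.6038715042814
yaw 93.91228895509735 x at y=-30 524.1204850774169 26 x at 75.6 516.8986443339458
end [[561.6, -59.8], [559.1, -60.3], [556.6, -60.3], [554.1, -60.5], [551.6, -60.8], [549.1, -61.0], [546.6, -61.0], [544.2, -61.0], [541.7, -61.3], [539.2, -61.6], [536.7, -61.7], [534.3, -61.8]]
```

Call:
carry_out --pt "3 -38 -10 0.2" --pt "3 -38 -50 0.2" --pt "3 -38 -90 0.2" --pt "3 -38 -120 0.2" --pt "3 -38 -140 0.2" --pt "3 -38 -150 0.2" --pt "3 -38 -154 0.2" --pt "3 -38 -154 0.2" --pt "3 -38 -154 0.2" --pt "3 -38 -154 0.2"

```text
time: 5.3
tool_pos: [550.4, -95.0, 47.2]
tcp_rot: [-0.467, 1.567, -0.396]
contact_force: [-0.0, 0.2, -1.4]
grip_width: 9.4
```

```bash
python3 - <<'E'
from h import *
o=get_obs();M=R.from_euler("xyz",o["tcp_rot"]).as_matrix();z=M[:,2]
print(o["tool_pos"],np.degrees(np.arctan2(z[1],z[0])),o["contact_force"],M[:,0])
u=np.array([-.0732,.9973]);d=o["tool_pos"][:2]-[537.2,74.8];print("guide x,y",d@u,d@[-.9973,-.0732])
i=capture("wrist");s=capture("side")
W=np.zeros((600,800,3),np.uint8);W[:600,:400]=cv2.resize(i[0:255,200:370],(400,600),interpolation=2)
W[:600,405:800]=cv2.resize(s[180:330,225:324],(395,600),interpolation=2);save(W,"c3.png");np.save("w3.npy",i);np.save("s3.npy",s)
E
```

```text
[550.43177448 -95.02162237  47.1619344 ] 4.1042689068052445 [-0.01911306  0.15618718 -1.35653129] [ 0.00360663 -0.00150666 -0.99999236]
guide x,y -170.33166987773654 -0.765105927554826
```

View pics/c3.png

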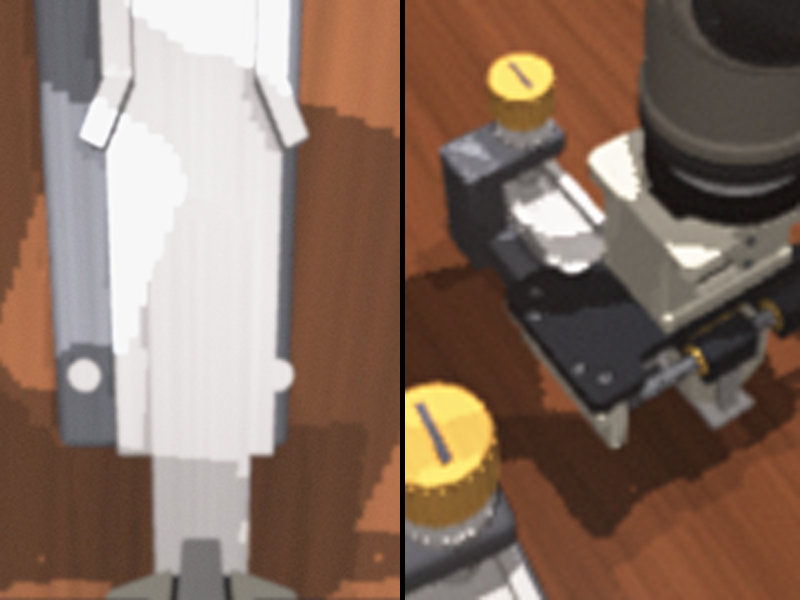

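The wrist view shows the blade (crop columns 153–250) about 1.7 mm to the right of the deck and channel centre (195), and parallel to it. I'll correct that while sliding in.

Call:
carry_out --pt "-1.7 0 -1 0" --pt "-1.7 0 -2 0" --pt "-2.4 10 -2.5 0" --pt "-3.2 20 -2.5 0" --pt "-3.9 30 -2.5 0" --pt "-4.6 40 -2.5 0" --pt "-5.4 50 -2.5 0" --pt "-6.1 60 -2.5 0" --pt "-6.8 70 -2.5 0" --pt "-7.2 75 -2.5 0" --pt "-7.6 80 -2.5 0" --pt "-7.9 84 -2.5 0" --pt "-7.9 84 -2.5 0"

```text
time: 6.48
tool_pos: [542.2, -10.1, 44.5]
tcp_rot: [-0.463, 1.568, -0.391]
contact_force: [-0.0, -0.5, -1.6]
grip_width: 9.8
```

```bash
cat > st.py <<'E'
from h import *
o=get_obs();M=R.from_euler("xyz",o["tcp_rot"]).as_matrix();z=M[:,2];y=M[:,1]
d=o["tool_pos"][:2]-[537.2,74.8]
print(o["time"],o["tool_pos"].round(1),"jaw",np.degrees(np.arctan2(z[1],z[0])).round(2),"F",o["contact_force"].round(2),"M",o["moment"].round(2),"gxy",round(d@[-.0732,.9973],1),round(d@[-.9973,-.0732],1),"w",o["grip_width"],"q",o["joint_positions"].round(2))
E
python3 st.py
```

```text
6.4833 [542.2 -10.1  44.5] jaw 4.15 F [-0.01 -0.54 -1.63] M [-0.03 -0.07  0.05] gxy -85.0 1.3 w 9.806039878222215 q [-0.16  0.58  1.7  -0.    0.86 -0.23]
```

Call:
carry_out --pt "-0.1 1.5 0 0" --pt "-0.2 3 0 0" --pt "-0.3 4 0 0" --pt "-0.4 5 0 0" --pt "-0.4 5 0 0"

```text
time: 6.9
tool_pos: [541.8, -5.1, 44.4]
tcp_rot: [-0.462, 1.568, -0.39]
contact_force: [-0.1, -0.9, -1.1]
grip_width: 9.6
```

Call:
carry_out --pt "0 0.7 0 0" --pt "-0.1 1.4 0 0" --pt "-0.1 1.4 0 0"

```text
time: 7.15
tool_pos: [541.6, -3.7, 44.4]
tcp_rot: [-0.459, 1.568, -0.387]
contact_force: [0.8, -0.3, -1.2]
grip_width: 9.7
```

Call:
carry_out --pt "-0.1 0.7 0 0" --pt "-0.1 1.4 0 0" --pt "-0.1 1.4 0 0"

```text
time: 7.4
tool_pos: [541.7, -2.9, 44.6]
tcp_rot: [-0.672, 1.567, -0.6]
contact_force: [-0.8, -4.4, -0.3]
grip_width: 9.9
```

Call:
carry_out --pt "-0.1 0.7 0 0" --pt "-0.1 1.4 0 0" --pt "-0.1 1.4 0 0"

```text
time: 7.65
tool_pos: [541.9, -2.8, 44.9]
tcp_rot: [-0.907, 1.565, -0.834]
contact_force: [-0.2, -8.5, -1.0]
grip_width: 9.7
```

```bash
python3 st.py
```

```text
7.65 [541.9  -2.8  44.9] jaw 4.19 F [-0.2  -8.48 -1.03] M [-1.51 -0.01  0.08] gxy -77.7 1.0 w 9.692373391579974 q [-0.14  0.58  1.7  -0.    0.86 -0.21]
```

Stop contact felt (−8.5 N) at the expected place. I'll back off 1.5 mm, lower and release.

Call:
carry_out --pt "0 -1.5 0 0" --pt "0 -1.5 -0.6 0" --pt "0 -1.5 -1.2 0" --pt "0 -1.5 -1.2 0"

```text
time: 7.98
tool_pos: [542.1, -4.1, 44.0]
tcp_rot: [-0.809, 1.565, -0.736]
contact_force: [0.3, -1.7, 1.9]
grip_width: 9.7
```

Call:
carry_out --pt "0 0 0 0" --pt "0 0 0 0" --pt "0 0 0 0" --pt "0 0 0 0" --pt "0 0 0 0" --pt "0 0 0 0" --hand 50

```text
time: 8.48
tool_pos: [542.0, -4.0, 43.9]
tcp_rot: [-0.815, 1.565, -0.742]
contact_force: [0.0, -0.5, 0.3]
grip_width: 45.2
```

```bash
python3 st.py
```

```text
8.4833 [542.   -4.   43.9] jaw 4.19 F [ 0.   -0.52  0.28] M [-0.01 -0.11 -0.04] gxy -78.9 1.0 w 45.23103939601486 q [-0.15  0.58  1.7  -0.    0.85 -0.22]
```

Call:
carry_out --pt "0 0 40 0" --pt "0 0 80 0" --pt "0 0 106 7" --pt "-2.5 40 106 14" --pt "-5 79.5 106 21" --pt "-5 79.5 106 28" --pt "-5 79.5 106 35" --pt "-5 79.5 106 42" --pt "-5 79.5 106 49" --pt "-5 79.5 106 56" --pt "-5 79.5 106 63" --pt "-5 79.5 106 70" --pt "-5 79.5 106 77" --pt "-5 79.5 106 84" --pt "-5 79.5 106 91" --pt "-5 79.5 106 98" --pt "-5 79.5 106 105" --pt "-5 79.5 106 110" --pt "-5 79.5 106 110" --hand 64

```text
time: 10.07
tool_pos: [537.0, 75.5, 149.9]
tcp_rot: [-0.791, 1.565, 1.205]
contact_force: [-0.5, 0.2, 0.2]
grip_width: 64.2
```

```bash
python3 st.py; python3 - <<'E'
from h import *
i=capture("top");s=capture("side");np.save("t4.npy",i);np.save("s4.npy",s)
W=np.zeros((600,800,3),np.uint8);W[:400,:400]=cv2.resize(i[180:280,220:320],(400,400),interpolation=2)
W[:600,405:800]=cv2.resize(s[160:310,205:304],(395,600),interpolation=2);save(W,"c4.png")
E
```

```text
10.0667 [537.   75.5 149.9] jaw 114.36 F [-0.54  0.25  0.2 ] M [ 0.11 -0.13  0.04] gxy 0.7 0.2 w 64.21348965730515 q [-0.    0.44  1.59  0.01  1.1  -2.  ]
```

View pics/c4.png

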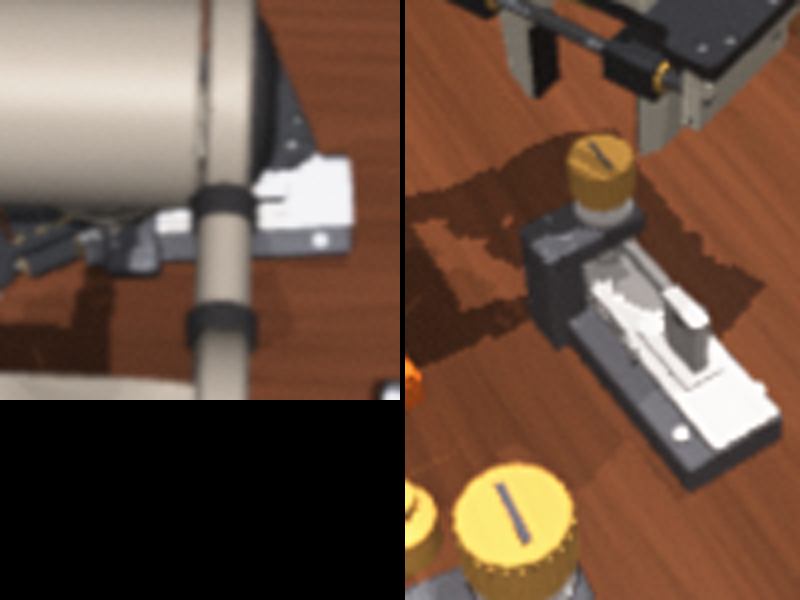

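The side view shows the gauge home in the channel, the hand above the knob and the slot visible. I descend and grip the knob.

Call:
carry_out --pt "0 0 -35 0" --pt "0 0 -55 0" --pt "0 0 -61 0" --pt "0 0 -61 0" --pt "0 0 -61 0"

```text
time: 10.58
tool_pos: [537.4, 75.5, 89.5]
tcp_rot: [-0.869, 1.565, 1.12]
contact_force: [-0.0, -0.0, -0.6]
grip_width: 63.9
```

Call:
carry_out --pt "0 0 0 0" --pt "0 0 0 0" --pt "0 0 0 0" --pt "0 0 0 0" --pt "0 0 0 0" --pt "0 0 0 0" --hand 28

```text
time: 11.08
tool_pos: [537.3, 76.1, 89.9]
tcp_rot: [-0.831, 1.564, 1.157]
contact_force: [-1.7, 4.1, 2.8]
grip_width: 33.4
```

```bash
python3 st.py
```

```text
11.0833 [537.3  76.1  89.9] jaw 113.94 F [-1.75  4.06  2.79] M [ 0.7   0.1  -0.02] gxy 1.3 -0.2 w 33.444815115179985 q [-0.    0.52  1.66  0.01  0.96 -2.  ]
```

Call:
carry_out --pt "0 0.3 0 -6" --pt "0 0.3 0 -12" --pt "0 0.3 0 -18" --pt "0 0.3 0 -24" --pt "0 0.3 0 -30" --pt "0 0.3 0 -36" --pt "0 0.3 0 -42" --pt "0 0.3 0 -48" --pt "0 0.3 0 -54" --pt "0 0.3 0 -60" --pt "0 0.3 0 -66" --pt "0 0.3 0 -72" --pt "0 0.3 0 -78" --pt "0 0.3 0 -84" --pt "0 0.3 0 -86" --pt "0 0.3 0 -86"

```text
time: 12.42
tool_pos: [537.1, 75.2, 89.9]
tcp_rot: [-1.12, 1.563, -0.635]
contact_force: [-0.9, -5.9, 1.6]
grip_width: 33.3
```

```bash
python3 st.py
```

```text
12.4167 [537.1  75.2  89.9] jaw 27.82 F [-0.94 -5.9   1.64] M [-0.78  0.07 -0.07] gxy 0.4 0.1 w 33.27603627848128 q [ 0.    0.52  1.66 -0.01  0.96 -0.48]
```

Call:
carry_out --pt "0 0 0 0" --pt "0 0 0 0" --pt "0 0 0 0" --pt "0 0 0 0" --pt "0 0 0 0" --hand 64

```text
time: 12.83
tool_pos: [537.1, 75.4, 89.9]
tcp_rot: [-1.097, 1.563, -0.612]
contact_force: [-0.1, 0.0, 0.3]
grip_width: 61.6
```

Call:
carry_out --pt "0 0 35 0" --pt "0 0 60 -6" --pt "2 -40 60 -12" --pt "4.9 -79 60 -18" --pt "4.9 -79 30 -23.6" --pt "4.9 -79 -10 -23.6" --pt "4.9 -79 -35 -23.6" --pt "4.9 -79 -45 -23.6" --pt "4.9 -79 -45 -23.6" --pt "4.9 -79 -45 -23.6"

```text
time: 13.67
tool_pos: [542.6, -3.5, 45.5]
tcp_rot: [-1.049, 1.563, -0.975]
contact_force: [0.1, 0.3, 0.0]
grip_width: 63.9
```

Call:
carry_out --pt "0 0 0 0" --pt "0 0 0 0" --pt "0 0 0 0" --pt "0 0 0 0" --pt "0 0 0 0" --pt "0 0 0 0" --pt "0 0 0 0" --pt "0 0 0 0" --hand 4

```text
time: 14.33
tool_pos: [542.5, -3.5, 45.5]
tcp_rot: [-1.055, 1.563, -0.981]
contact_force: [0.7, 0.0, -0.8]
grip_width: 15.6
```

```bash
python3 st.py
```

```text
14.3333 [542.5  -3.5  45.5] jaw 4.26 F [ 0.74  0.01 -0.8 ] M [ 0.05 -0.12  0.01] gxy -78.5 0.4 w 15.592220543102766 q [-0.14  0.58  1.7  -0.01  0.86 -0.21]
```

Fingers are still closing; finish, then pull back 5 mm slowly, reading the force while moving.

Call:
carry_out --pt "0 0 0 0" --pt "0 0 0 0" --pt "0 0 0 0"

```text
time: 14.58
tool_pos: [542.5, -3.5, 45.5]
tcp_rot: [-1.076, 1.563, -1.002]
contact_force: [0.1, -0.3, 0.9]
grip_width: 9.7
```

Call:
carry_out --pt "0.1 -1 0 0" --pt "0.15 -2 0 0" --pt "0.2 -3 0 0"

```text
time: 14.83
tool_pos: [542.7, -6.4, 45.5]
tcp_rot: [-1.063, 1.564, -0.989]
contact_force: [-0.1, 1.1, 0.5]
grip_width: 9.7
```

```bash
python3 st.py
```

```text
14.8333 [542.7  -6.4  45.5] jaw 4.26 F [-0.08  1.12  0.49] M [ 0.22 -0.12 -0.03] gxy -81.4 0.5 w 9.70340901334578 q [-0.15  0.58  1.7  -0.01  0.86 -0.22]
```

Call:
carry_out --pt "-0.1 1 0 0" --pt "-0.15 2 0 0" --pt "-0.2 3 0 0"

```text
time: 15.08
tool_pos: [542.6, -3.6, 45.5]
tcp_rot: [-1.06, 1.563, -0.986]
contact_force: [0.6, -1.8, -0.0]
grip_width: 10.0
```

```bash
python3 st.py
```

```text
15.0833 [542.6  -3.6  45.5] jaw 4.25 F [ 0.58 -1.78 -0.01] M [-0.18 -0.11 -0.  ] gxy -78.6 0.4 w 10.001156036451258 q [-0.14  0.58  1.7  -0.01  0.86 -0.21]
```

No shoe drag yet (pull ~1.4 N, about the gauge's own weight friction). Back to the knob for a further 0.8 rad.

Call:
carry_out --pt "0 0 0 0" --pt "0 0 0 0" --pt "0 0 0 0" --pt "0 0 0 0" --pt "0 0 0 0" --pt "0 0 0 0" --pt "0 0 35 0" --pt "0 0 75 0" --pt "0 0 104 0" --pt "-2.7 40 104 0" --pt "-5.4 79.1 104 0" --pt "-5.4 79.1 104 0" --pt "-5.4 79.1 70 0" --pt "-5.4 79.1 50 0" --pt "-5.4 79.1 44 0" --pt "-5.4 79.1 44 0" --pt "-5.4 79.1 44 0" --hand 56

```text
time: 16.5
tool_pos: [537.6, 75.2, 90.0]
tcp_rot: [-1.033, 1.563, -0.959]
contact_force: [0.7, -0.4, -0.5]
grip_width: 55.8
```

Call:
carry_out --pt "0 0 0 0" --pt "0 0 0 0" --pt "0 0 0 0" --pt "0 0 0 0" --pt "0 0 0 0" --pt "0 0 0 0" --hand 28

```text
time: 17.0
tool_pos: [536.8, 75.0, 90.7]
tcp_rot: [-1.199, 1.563, -1.125]
contact_force: [-4.2, -0.9, 4.3]
grip_width: 33.1
```

```bash
python3 st.py
```

```text
17.0 [536.8  75.   90.7] jaw 4.24 F [-4.17 -0.95  4.31] M [-0.19  0.6   0.01] gxy 0.2 0.3 w 33.052861210371326 q [ 0.    0.52  1.66 -0.01  0.96 -0.07]
```

Call:
carry_out --pt "-0.3 0.2 0 -6" --pt "-0.3 0.2 0 -12" --pt "-0.3 0.2 0 -18" --pt "-0.3 0.2 0 -24" --pt "-0.3 0.2 0 -30" --pt "-0.3 0.2 0 -36" --pt "-0.3 0.2 0 -42" --pt "-0.3 0.2 0 -46" --pt "-0.3 0.2 0 -46" --pt "-0.3 0.2 0 -46"

```text
time: 17.83
tool_pos: [536.2, 75.1, 90.7]
tcp_rot: [-1.287, 1.563, -2.014]
contact_force: [-1.5, -0.2, 0.1]
grip_width: 33.4
```

```bash
python3 st.py
```

```text
17.8333 [536.2  75.1  90.7] jaw -41.63 F [-1.49 -0.21  0.09] M [-0.03  0.24  0.02] gxy 0.4 1.0 w 33.42349274400829 q [ 0.    0.52  1.65 -0.01  0.97  0.73]
```

Call:
carry_out --pt "0 0 0 0" --pt "0 0 0 0" --pt "0 0 0 0" --pt "0 0 0 0" --pt "0 0 35 0" --pt "0 0 60 7" --pt "3 -39 60 14" --pt "5.8 -78.7 60 21" --pt "5.8 -78.7 60 28" --pt "5.8 -78.7 60 35" --pt "5.8 -78.7 60 42" --pt "5.8 -78.7 60 46" --pt "5.8 -78.7 30 46" --pt "5.8 -78.7 -10 46" --pt "5.8 -78.7 -35 46" --pt "5.8 -78.7 -45 46" --pt "5.8 -78.7 -45 46" --pt "5.8 -78.7 -45 46" --hand 56

```text
time: 19.33
tool_pos: [542.6, -3.7, 46.4]
tcp_rot: [-1.218, 1.563, -1.141]
contact_force: [-0.1, 0.9, 0.4]
grip_width: 56.2
```

Call:
carry_out --pt "0 0 0 0" --pt "0 0 0 0" --pt "0 0 0 0" --pt "0 0 0 0" --pt "0 0 0 0" --pt "0 0 0 0" --pt "0 0 0 0" --pt "0 0 0 0" --pt "0 0 0 0" --pt "0 0 0 0" --pt "0 0 0 0" --hand 4

```text
time: 20.25
tool_pos: [542.6, -3.6, 46.5]
tcp_rot: [-1.212, 1.563, -1.136]
contact_force: [-0.6, -0.2, 1.6]
grip_width: 9.8
```

```bash
python3 st.py
```

```text
20.25 [542.6  -3.6  46.5] jaw 4.37 F [-0.6  -0.18  1.55] M [ 0.01 -0.04 -0.01] gxy -78.6 0.3 w 9.754328560254173 q [-0.14  0.58  1.7  -0.01  0.86 -0.21]
```

Call:
carry_out --pt "0.1 -1 0 0" --pt "0.15 -2 0 0" --pt "0.2 -3 0 0"

```text
time: 20.5
tool_pos: [542.8, -6.3, 46.4]
tcp_rot: [-1.194, 1.563, -1.117]
contact_force: [-0.5, 2.8, 1.0]
grip_width: 9.8
```

```bash
python3 st.py
```

```text
20.5 [542.8  -6.3  46.4] jaw 4.38 F [-0.49  2.82  1.03] M [ 0.47 -0.06  0.01] gxy -81.3 0.4 w 9.809463730756775 q [-0.15  0.58  1.7  -0.01  0.86 -0.22]
```

Call:
carry_out --pt "-0.1 1 0 0" --pt "-0.15 2 0 0" --pt "-0.2 3 0 0"

```text
time: 20.75
tool_pos: [542.8, -3.9, 46.5]
tcp_rot: [-1.202, 1.562, -1.126]
contact_force: [0.3, -2.6, 0.6]
grip_width: 10.2
```

```bash
python3 st.py
```

```text
20.75 [542.8  -3.9  46.5] jaw 4.37 F [ 0.29 -2.62  0.64] M [-0.47 -0.05  0.  ] gxy -78.9 0.2 w 10.190601746527308 q [-0.14  0.58  1.7  -0.01  0.86 -0.21]
```

A light drag of 2.7 N against a 1.1–1.4 N baseline puts the shoe force at roughly 1.3 N. I turn 0.5 rad more.

Call:
carry_out --pt "0 0 0 0" --pt "0 0 0 0" --pt "0 0 0 0" --pt "0 0 0 0" --pt "0 0 0 0" --pt "0 0 0 0" --pt "0 0 35 0" --pt "0 0 75 0" --pt "0 0 104 0" --pt "-3 40 104 0" --pt "-6 79.1 104 0" --pt "-6 79.1 104 0" --pt "-6 79.1 70 0" --pt "-6 79.1 50 0" --pt "-6 79.1 43 0" --pt "-6 79.1 43 0" --pt "-6 79.1 43 0" --hand 56

```text
time: 22.17
tool_pos: [537.1, 74.9, 89.8]
tcp_rot: [-1.207, 1.562, -1.131]
contact_force: [-0.3, 0.4, 0.8]
grip_width: 56.0
```

Call:
carry_out --pt "0 0 0 0" --pt "0 0 0 0" --pt "0 0 0 0" --pt "0 0 0 0" --pt "0 0 0 0" --pt "0 0 0 0" --hand 28

```text
time: 22.67
tool_pos: [536.8, 74.8, 90.6]
tcp_rot: [-1.227, 1.562, -1.151]
contact_force: [-3.1, -0.3, 6.7]
grip_width: 33.5
```

```bash
python3 st.py
```

```text
22.6667 [536.8  74.8  90.6] jaw 4.36 F [-3.07 -0.3   6.69] M [-0.2   0.54 -0.02] gxy 0.0 0.4 w 33.52040215134679 q [ 0.    0.52  1.66 -0.01  0.96 -0.07]
```

Call:
carry_out --pt "0 0 0 -6" --pt "0 0 0 -12" --pt "0 0 0 -18" --pt "0 0 0 -24" --pt "0 0 0 -29" --pt "0 0 0 -29" --pt "0 0 0 -29"

```text
time: 23.25
tool_pos: [536.3, 74.8, 90.6]
tcp_rot: [-1.344, 1.562, -1.772]
contact_force: [-3.9, 0.6, 2.1]
grip_width: 33.1
```

```bash
python3 st.py
```

```text
23.25 [536.3  74.8  90.6] jaw -24.49 F [-3.94  0.59  2.11] M [-0.03  0.57 -0.08] gxy 0.1 0.9 w 33.13159329511628 q [ 0.    0.52  1.66 -0.01  0.97  0.44]
```

Call:
carry_out --pt "0 0 0 0" --pt "0 0 0 0" --pt "0 0 0 0" --pt "0 0 0 0" --pt "0 0 35 0" --pt "0 0 60 7" --pt "3 -39 60 14" --pt "6 -78.7 60 21" --pt "6 -78.7 60 28.8" --pt "6 -78.7 60 28.8" --pt "6 -78.7 30 28.8" --pt "6 -78.7 -10 28.8" --pt "6 -78.7 -35 28.8" --pt "6 -78.7 -45 28.8" --pt "6 -78.7 -45 28.8" --pt "6 -78.7 -45 28.8" --hand 56

```text
time: 24.58
tool_pos: [543.0, -3.9, 46.2]
tcp_rot: [-1.277, 1.562, -1.202]
contact_force: [1.6, -0.3, 0.8]
grip_width: 56.1
```

Call:
carry_out --pt "0 0 0 0" --pt "0 0 0 0" --pt "0 0 0 0" --pt "0 0 0 0" --pt "0 0 0 0" --pt "0 0 0 0" --pt "0 0 0 0" --pt "0 0 0 0" --pt "0 0 0 0" --pt "0 0 0 0" --pt "0 0 0 0" --hand 4

```text
time: 25.5
tool_pos: [542.9, -3.9, 46.3]
tcp_rot: [-1.286, 1.562, -1.21]
contact_force: [-1.4, -0.3, 2.0]
grip_width: 9.7
```

```bash
python3 st.py
```

```text
25.5 [542.9  -3.9  46.3] jaw 4.34 F [-1.39 -0.28  2.01] M [-0.02  0.09  0.09] gxy -78.9 0.0 w 9.665740968040579 q [-0.14  0.58  1.7  -0.01  0.86 -0.21]
```

Call:
carry_out --pt "0.1 -1 0 0" --pt "0.15 -2 0 0" --pt "0.2 -3 0 0"

```text
time: 25.75
tool_pos: [542.8, -5.3, 46.3]
tcp_rot: [-1.229, 1.564, -1.154]
contact_force: [-0.3, 9.5, 2.1]
grip_width: 9.8
```

```bash
python3 st.py
```

```text
25.75 [542.8  -5.3  46.3] jaw 4.31 F [-0.32  9.52  2.12] M [ 1.21 -0.03 -0.01] gxy -80.3 0.2 w 9.788569249342602 q [-0.15  0.58  1.7  -0.01  0.86 -0.22]
```

Call:
carry_out --pt "-0.1 1 0 0" --pt "-0.15 2 0 0" --pt "-0.2 3 0 0"

```text
time: 26.0
tool_pos: [543.1, -3.8, 46.4]
tcp_rot: [-1.25, 1.561, -1.175]
contact_force: [0.3, -7.8, -0.2]
grip_width: 10.1
```

```bash
python3 st.py
```

```text
26.0 [543.1  -3.8  46.4] jaw 4.34 F [ 0.33 -7.78 -0.16] M [-1.33 -0.02  0.07] gxy -78.8 -0.1 w 10.064281867603166 q [-0.14  0.58  1.7  -0.01  0.86 -0.21]
```

Call:
carry_out --pt "0.1 -1 0 0" --pt "0.15 -2 0 0" --pt "0.2 -3 0 0" --pt "0.3 -4 0 0" --pt "0.35 -5 0 0" --pt "0.4 -6 0 0"

```text
time: 26.5
tool_pos: [543.2, -8.1, 46.3]
tcp_rot: [-1.184, 1.564, -1.109]
contact_force: [-0.3, 9.3, 1.2]
grip_width: 10.1
```

```bash
python3 st.py
```

```text
26.5 [543.2  -8.1  46.3] jaw 4.31 F [-0.31  9.33  1.17] M [ 1.23 -0.02 -0.02] gxy -83.1 0.1 w 10.062131079587918 q [-0.15  0.58  1.69 -0.01  0.86 -0.22]
```

Call:
carry_out --pt "-0.1 1 0 0" --pt "-0.15 2 0 0" --pt "-0.2 3 0 0" --pt "-0.3 4 0 0" --pt "-0.35 5 0 0" --pt "-0.4 6 0 0"

```text
time: 27.0
tool_pos: [543.3, -3.8, 46.4]
tcp_rot: [-1.203, 1.561, -1.128]
contact_force: [-0.8, -8.1, -0.9]
grip_width: 10.1
```

```bash
python3 st.py
```

```text
27.0 [543.3  -3.8  46.4] jaw 4.32 F [-0.76 -8.14 -0.86] M [-1.28 -0.17 -0.03] gxy -78.9 -0.4 w 10.05386869203487 q [-0.14  0.58  1.7  -0.01  0.86 -0.21]
```

A sustained drag of 8.1–9.3 N, less about 1.2 N of own-weight friction, gives a shoe force of about 6.2 N. I release and retreat.

Call:
carry_out --pt "0 0 0 0" --pt "0 0 0 0"

```text
time: 27.17
tool_pos: [543.3, -3.9, 46.3]
tcp_rot: [-1.204, 1.561, -1.129]
contact_force: [0.6, -0.3, 2.3]
grip_width: 9.5
```

Call:
carry_out --pt "0 0 0 0" --pt "0 0 0 0" --pt "0 0 0 0" --pt "0 0 0 0" --pt "0 0 0 0" --pt "0 0 0 0" --pt "0 0 20 0" --pt "0 0 60 0" --pt "0 0 100 0" --pt "0 0 140 0" --pt "0 -40 160 0" --pt "0 -80 160 0" --pt "0 -120 160 0" --pt "0 -150 160 0" --pt "0 -150 160 0" --pt "0 -150 160 0" --hand 56

```text
time: 28.5
tool_pos: [543.0, -155.3, 206.0]
tcp_rot: [-1.224, 1.562, -1.152]
contact_force: [0.5, 0.3, -0.1]
grip_width: 56.1
```

```bash
python3 st.py; python3 - <<'E'
from h import *
s=capture("side");o=get_obs();w=capture("wrist")
W=np.zeros((600,800,3),np.uint8);W[:600,405:800]=cv2.resize(s[160:310,205:304],(395,600),interpolation=2)
W[:300,:400]=cv2.resize(s,(400,300),interpolation=cv2.INTER_AREA);W[300:,:400]=cv2.resize(w,(400,300),interpolation=cv2.INTER_AREA);save(W,"c5.png")
E
```

```text
28.5 [ 543.  -155.3  206. ] jaw 4.12 F [ 0.45  0.29 -0.08] M [ 0.01 -0.08 -0.03] gxy -229.9 11.1 w 56.104679498105945 q [-0.41  0.43  1.45 -0.01  1.26 -0.48]
```

View pics/c5.png

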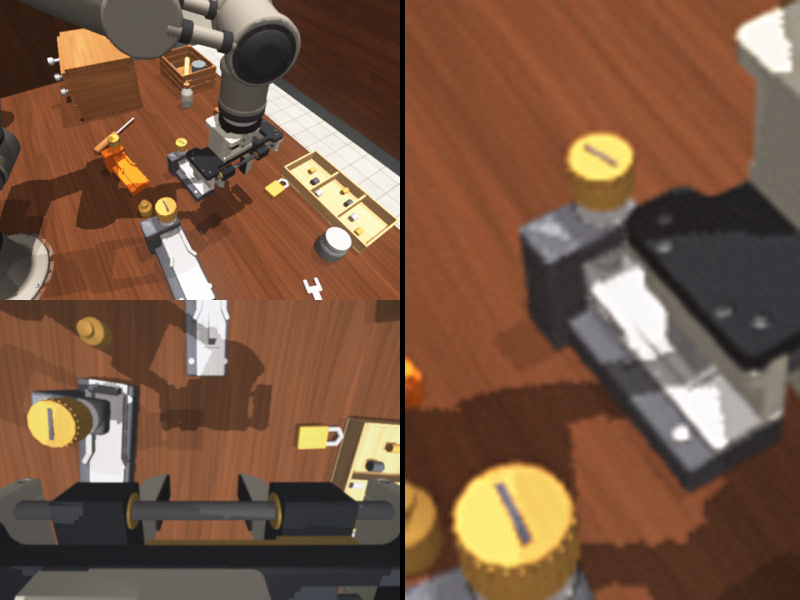

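The pictures show the gauge still in the channel, the hand clear and the bystanders in place. The slot has turned about 160°, which matches the 161° applied.

```bash
python3 -c "
from plant import *
print(close_job())"
```

```text
the job is handed in; nothing more can be done
None
```

The gauge is home in the small grey guide and the screw is set to a sustained drag of about 8–9 N. I handed the job in at about 28.5 s; no verdict is reported.

- **Gauge position:** I slid the blade in until the stop was felt (about 8.5 N), then backed off about 1 mm.
- **Screw setting:** I turned the screw clockwise 1.50, 0.80 and 0.50 rad, pull-testing the gauge after each turn. The drag was about 1.4 N, then 2.7 N, then 9.3 N pulling and 8.1 N pushing. Less roughly 1.2 N of own-weight friction, the shoe force comes to about 6.2 N, which is inferred from the drag and not measured directly.
- **Last checks:** The final pictures show the gauge in the channel and the hand clear. The padlock, bottle, driver and weight look undisturbed; the plane was behind the arm and was not checked. The knob slot agrees with the 161° turned.
- **Disagreement:** In the last pulls the wrist moment suggested a drag of about 7 N where the force reading gave 8–9 N. Both put the shoe force within the 4–10 N wanted.

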